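Make up two bench kits in the glass shop

TASK

Make up the two bench kits from the stock on the table. The paperweight kit goes in the big three-bay tray: the wooden forming block in the long bay, on its flat bottom with its handle along the bay, and the white jar and the hand stamp upright in the two small bays, one in each; the bottle kit goes in the small two-bay tray: the square mould and the pointed reamer upright, one in each bay. Leave the round mould and the glass elephant standing where they are.

Things in the scene. Friction and masses are not known exactly. Their poses are not given: they have to be found in the camera images.
- big_tray: Fixed shallow wooden tray of the paperweight kit, 164 (x) x 174 (y) mm. Origin at the centre of its underside, z up. Floor top 5 mm above the origin; outer walls and dividers 4 mm thick, 15 mm above the origin (10 mm above the floor). Long bay: centre x 0, y +40 mm, 156 (x) x 86 (y) mm, running along x. Two small bays: centres x -40 and +40 mm, y -45 mm, each about 76 x 76 mm.
- small_tray: Fixed shallow wooden tray of the bottle kit, 88 (x) x 172 (y) mm, same floor and walls as the big tray (floor 5 mm, walls 15 mm above the origin at the centre of its underside). Two square bays 80 x 81 mm, centres at x 0, y -43 and +43 mm.
- block_mid (a point): Loose glassblower's forming block, 130 g or so: an upright round wooden cup, diameter 50, height 46 mm, mouth up, with a straight round handle of diameter 16 mm sticking out level along its +x, from the cup wall to 80 mm from the cup's axis, its centre line 34 mm above the bottom. The point is on the cup's axis, 23 mm above its bottom. Easily gripped across the cup, along its y (50 mm).
- stamp_mid (a point): Loose maker's hand stamp standing upright: brass disc foot of diameter 38 mm, 12 mm high, with a wooden straight round handle of diameter 22 mm from 14 to 74 mm height; 84 mm tall in all, about 160 g. The point is on its axis, 42 mm above its bottom.
- jar_mid (a point): Loose white ceramic jar with a steel lid, closed: round, diameter 46, height 62 mm (white up to 48 mm), about 180 g. The point is on its axis, 31 mm above its bottom.
- mould_mid (a point): Loose square steel bottle mould: 46 x 46 mm, 60 mm tall, round bore of 29 mm in its top, about 400 g. The point is at its centre, 30 mm above its bottom; x and y are square to its sides.
- reamer_mid (a point): Loose dark graphite reamer standing upright: cylinder of diameter 44 mm up to 50 mm height, then a cone to a blunt point at 84 mm; about 200 g. The point is on its axis, 42 mm above its bottom; grip it on the cylinder.
- optic_mid (a point): The round mould, to be left alone: loose aluminium cylinder of diameter 54, height 56 mm, with a ribbed open bore. The point is on its axis, 28 mm above its bottom.
- elephant: A finished dark glass elephant, to be left alone: about 75 x 50 mm, 83 mm tall, on a round glass foot of diameter 52 mm. Origin at the centre of its underside.
Mind the look-alikes: they are no part of the job. Leave any black look-alike of the small_tray alone.

How it is judged (in metres and radians):
At the end, for the whole second after the job is handed in: Block in the long bay (centre within 22 mm across, 58 mm along; handle within 0.35 rad of its length), jar and stamp one per small bay, mould and reamer one per small-tray bay (21 mm in x and y); all on the floor (4 mm), upright (0.12 rad), at rest. Round mould, elephant moved under 20 mm (x of block_mid in the frame of big_tray between -0.058 and 0.058 m and y of block_mid in the frame of big_tray between 0.018 and 0.062 m and angle between the x axis of block_mid and the x axis of big_tray, either way round below 0.35 rad and ((x of jar_mid in the frame of big_tray between -0.061 and -0.019 m and y of jar_mid in the frame of big_tray between -0.066 and -0.024 m and x of stamp_mid in the frame of big_tray between 0.019 and 0.061 m and y of stamp_mid in the frame of big_tray between -0.066 and -0.024 m) or (x of jar_mid in the frame of big_tray between 0.019 and 0.061 m and y of jar_mid in the frame of big_tray between -0.066 and -0.024 m and x of stamp_mid in the frame of big_tray between -0.061 and -0.019 m and y of stamp_mid in the frame of big_tray between -0.066 and -0.024 m)) and ((x of mould_mid in the frame of small_tray between -0.021 and 0.021 m and y of mould_mid in the frame of small_tray between -0.064 and -0.022 m and x of reamer_mid in the frame of small_tray between -0.021 and 0.021 m and y of reamer_mid in the frame of small_tray between 0.022 and 0.064 m) or (x of mould_mid in the frame of small_tray between -0.021 and 0.021 m and y of mould_mid in the frame of small_tray between 0.022 and 0.064 m and x of reamer_mid in the frame of small_tray between -0.021 and 0.021 m and y of reamer_mid in the frame of small_tray between -0.064 and -0.022 m)) and z of block_mid in the frame of big_tray between 0.024 and 0.032 m and angle between each of block_mid, jar_mid, stamp_mid, mould_mid, reamer_mid's own z axis and vertical below 0.12 rad and linear speed of each of block, jar, stamp, mould, reamer below 0.02 m/s and angular speed of each of block, jar, stamp, mould, reamer below 0.2 rad/s and z of jar_mid in the frame of big_tray between 0.032 and 0.04 m and z of stamp_mid in the frame of big_tray between 0.043 and 0.051 m and z of mould_mid in the frame of small_tray between 0.031 and 0.039 m and z of reamer_mid in the frame of small_tray between 0.043 and 0.051 m and distance of each of elephant, optic_mid from where it was at the start of the episode below 0.02 m); the robot touches nothing.
It fails at once if the glass elephant is knocked over (angle between elephant's own z axis and vertical above 0.5 rad).
It fails at once if the round mould is knocked over (angle between optic_mid's own z axis and vertical above 0.5 rad).
It also fails if it takes over 141 s, if anything falls off the work surface, if the arm or the gripper's body presses on something with over 40 N, if the wrist force passes 120 N, or if a joint passes its speed limit or range.

ROBOT

A 6-joint arm with a two-finger parallel gripper is mounted at the origin on the work surface. World frame = base frame: x ahead of the robot, y to its left, z up, the work surface at z = 0. Lengths are in m, angles in degrees, forces in N, time in s.
With the tool pointing down it reaches from about 0.375 to 0.75 m from the base axis. Payload 9 kg.
Tool frame: the origin (TCP) lies where the fingers leave the gripper's body, on its centre line; the fingertips stand 73 mm ahead of it and the grasp point (between the pads) lies 54 mm ahead of it (robot.tip_reach is the distance from the TCP to the fingertips, in m); z points along the fingers, y is the line along which they close (so a half turn about z gives the same grasp; the last joint's range is limited). The gripper opens to 85 mm and grips with 20 to 120 N. Pads are 22 mm wide; open, the fingers measure 114 mm over their backs; the gripper's body (76 mm by 85 mm) begins 54 mm behind the grasp point. The pads swing forward as they close: fully open they stand 13 mm farther back than shut.
Start: joints at [-76.759, 5.964, 5.575, 89.605, 0, 77.527], TCP at [0.26, -0.541, 0.304] pointing down, gripper open.
Joint ranges: [-171.21, 171.21], [-48.23, 106.86], [-62.78, 66.21], [-105.2, 120.99], [-86.42, 89.51], [-180, 180]. Speed limits (degrees/s): [127.2, 127.2, 147.25, 180, 180, 180].

INTERFACE

Orientations are given as [roll, pitch, yaw] about the fixed x, y, z axes, in that order (R = Rz(yaw) Ry(pitch) Rx(roll)).
In Python, from plant import robot gives the robot as it stands. Calls block until the motion is done:
- robot.move_pose(position, orientation): joint-space move of the TCP to a pose.
- robot.line_to(position, vel=0.15, rotation=None, guard=None): straight line of the TCP; rotation=None keeps the orientation; vel is the mean speed in m/s. With guard (N) it stops when the force on the tool has changed by that much, and returns True; else False.
- robot.goto_joints(angles): joint-space move.
- robot.set_gripper(opening): finger opening in m; the grip force is fixed at half the most; returns when the fingers have stopped.
- robot.pause(seconds).
- robot.ik(position, orientation): joint angles nearest the present ones, or None.
- robot.observe(): the state.
- robot.grab_frame(name): name is "scene" or "top" or "wrist"; returns the picture (384x512x3 uint8, blue, green, red); there is no depth.
- robot.get_calibration(name): a dict with "vertical_fov" (degrees; the focal length in pixels is half the picture's height over the tangent of half this angle, whatever the lens; pixels are square), "cx", "cy" (the principal point, pixels), "rvec" (rotation vector, rad) and "tvec" (3), from world to camera coordinates, as OpenCV has them. Camera axes: x right, y down, z forward; pixel columns grow to the right and rows downward; lengths in m; the calibration is good to about 2 mm. A picture is of the moment at which its call begins: read the wrist's pose just before it. get_calibration takes no time and is no camera call; for the wrist camera it gives the pose at the moment of the call.
A pose or a line that the arm cannot do raises robot.IKError and nothing moves.
- robot.job_done(): hands the job in; it is judged then, once.
The state is a dict: "time": time; "q": joint angles; "qvel": joint speeds; "joint_torque": joint torques, N m; "tool_pos": TCP position; "tcp_rot": TCP orientation; "ft_force": force on the tool from outside, world axes, zero at the start; "torque": the same for the moment, N m; "gripper_width": finger opening in m; "gripper_force": force on a finger pad.
Only numpy, scipy, OpenCV 4.12 (cv2) and the standard library are available. Lean on these libraries where they do the work, as an engineer would, in place of code of your own. Each camera call takes 0.05 s, during which the arm holds its last target. There are 200 camera calls.

## Working session

There is one attempt and no reset: what is moved stays moved. The work goes in short steps, each a Python script; the robot and the scene stay as the last script left them, time stands still between calls to the robot, and variables do not carry over. Pictures are saved under pics/ and viewed, at most 14 in all, crops included, and the job is handed in when it is done.

```bash
mkdir -p pics; cat > h.py <<'E'
import numpy as np, cv2
from plant import robot
def cal(n):
    c=robot.get_calibration(n); f=192/np.tan(np.radians(c["vertical_fov"])/2)
    K=np.array([[f,0,c["cx"]],[0,f,c["cy"]],[0,0,1]]); R=cv2.Rodrigues(np.array(c["rvec"],float))[0]
    return K,R,np.array(c["tvec"],float).ravel()
def ray(C,u,v,z):
    K,R,t=C; o=-R.T@t; d=R.T@np.linalg.inv(K)@np.array([u,v,1.]); return o+d*(z-o[2])/d[2]
def proj(C,p):
    K,R,t=C; x=K@(R@np.array(p,float)+t); return x[:2]/x[2]
E
python3 - <<'E'
from h import *
for n in("top","scene"):
    im=robot.grab_frame(n); cv2.imwrite(f"pics/{n}0.png",im); cv2.imwrite(f"pics/{n}0b.png",cv2.resize(im,(800,600),interpolation=cv2.INTER_CUBIC))
    C=cal(n); print(n,-C[1].T@C[2],C[0][0,0],robot.get_calibration(n))
print(robot.observe())
E
```

```text
top [ 0.42883828 -0.00587098  1.2825535 ] 472.30359227991727 {'vertical_fov': 44.2452726964629, 'cx': 261.8079843487154, 'cy': 188.4456966694982, 'rvec': array([ 2.18386024, -2.20096636,  0.09783025]), 'tvec': array([-0.02327515,  0.52075576,  1.24785893])}
scene [1.08625534 0.67624146 0.62834577] 377.5203359730114 {'vertical_fov': 53.91412698863813, 'cx': 256.0004669782939, 'cy': 188.72871146987646, 'rvec': array([ 0.90644106,  2.33281511, -1.2907469 ]), 'tvec': array([ 0.37367254, -0.13856711,  1.36866343])}
{'time': 0.1, 'q': array([-7.67579412e+01,  5.99806979e+00,  5.53279787e+00,  8.96037320e+01,
       -2.50820425e-04,  7.75299456e+01]), 'qvel': array([ 0.03722268, -0.06324851,  0.17944545,  0.05996885, -0.04877489,
        0.05877073]), 'joint_torque': array([ 6.09448180e-03, -5.58207715e+01,  5.04719639e+01,  1.29522826e-02,
       -1.55416010e-04, -4.33189697e-07]), 'tool_pos': array([ 0.26030093, -0.54037302,  0.30318299]), 'tcp_rot': array([-1.79932570e+02, -1.46550648e-02,  2.57121047e+01]), 'ft_force': array([ 0.18171568, -0.97327402,  0.26114603]), 'torque': array([ 0.00138395, -0.03897395,  0.01101409]), 'gripper_force': 0.0, 'gripper_width': 0.08542212555903511}
```

View pics/top0b.png

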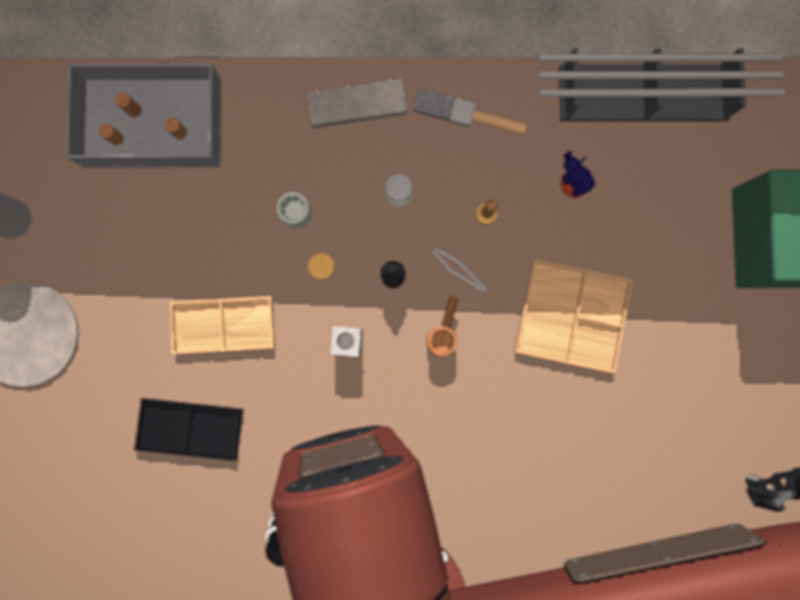

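View pics/scene0b.png

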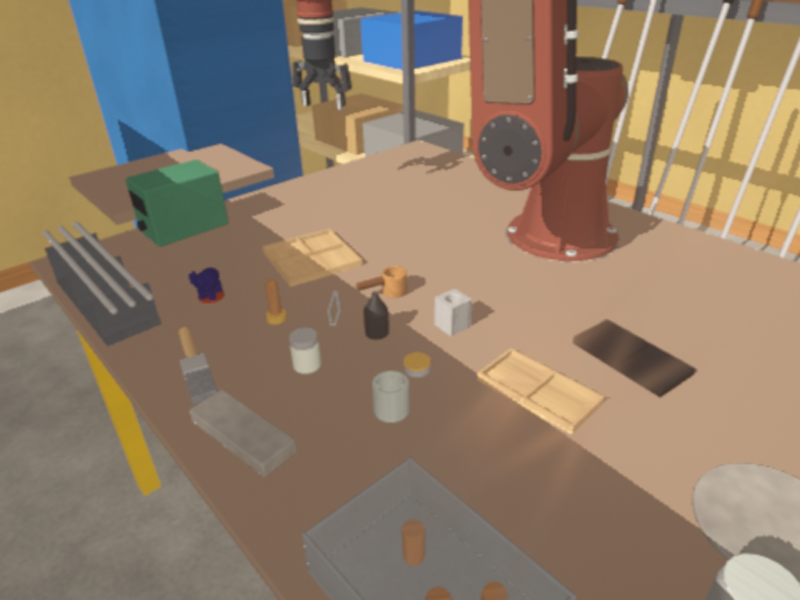

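Top view (800x600 px):
- **Jar:** white with grey lid at (398,190). Look-alikes are the orange-lidded tin at (321,265) and the round mould at (293,208).
- **Stamp:** (487,211). Look-alikes are the pegs in the bin at (110,133), (127,103) and (176,127).
- **Square mould:** (346,341). The round mould at (293,208) stays.
- **Reamer:** (392,273).
- **Block:** cup at (442,341), handle up to (452,300).
- **Elephant:** (577,175).
- **Big tray:** (573,317), long bay on the left.
- **Small tray:** light one at (222,325). The black look-alike at (189,430) stays.

Next I'll measure these by masks and check them in one close crop.

```bash
cat > meas.py <<'E'
from h import *
im=cv2.imread("pics/top0.png"); C=cal("top"); hsv=cv2.cvtColor(im,cv2.COLOR_BGR2HSV)
s=1/1.5625
for n,(u,v) in dict(jar=(398,187),rim=(442,341),mould=(346,341),reamer=(392,270),stamp=(487,207),handle=(452,300),tableL=(300,420),tableD=(360,230),btl=(550,330),btd=(560,285),st=(245,320),boreside=(335,332)).items():
    print(n,hsv[int(v*s),int(u*s)])
vis=cv2.resize(im[110:250,90:420],(800,340),interpolation=cv2.INTER_CUBIC)
cv2.imwrite("pics/crop0.png",vis)
E
python3 meas.py
```

```text
jar [  6  18 140]
rim [ 12 146 133]
mould [  3  16 146]
reamer [165  10  50]
stamp [ 12 142 108]
handle [ 10 147 120]
tableL [ 12  86 193]
tableD [ 12  83 123]
btl [ 18 105 246]
btd [ 14 119 172]
st [ 19 101 248]
boreside [ 11  18 224]
```

View pics/crop0.png

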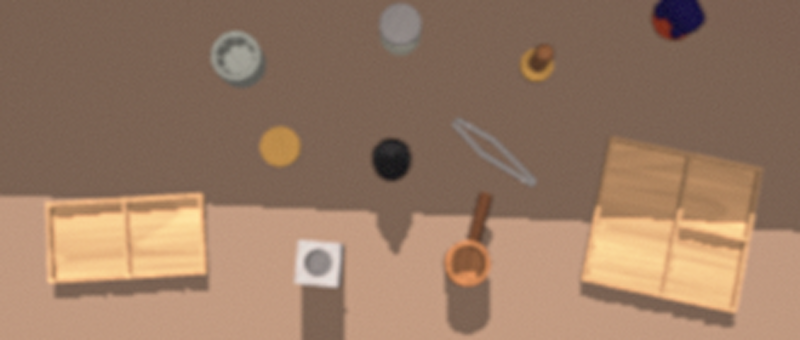

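```bash
cat > meas.py <<'E'
from h import *
import json
im=cv2.imread("pics/top0.png"); C=cal("top"); hsv=cv2.cvtColor(im,cv2.COLOR_BGR2HSV).astype(int)
H,S,V=hsv[...,0],hsv[...,1],hsv[...,2]
def blob(m,win):
    u0,v0,u1,v1=[int(a) for a in(90+win[0]/2.424,110+win[1]/2.429,90+win[2]/2.424,110+win[3]/2.429)]
    mm=np.zeros(m.shape,np.uint8); mm[v0:v1,u0:u1]=m[v0:v1,u0:u1]
    cs=cv2.findContours(mm,cv2.RETR_EXTERNAL,cv2.CHAIN_APPROX_NONE)[0]; return max(cs,key=cv2.contourArea)
def W(p,z): return ray(C,p[0],p[1],z)
def circ(n,m,win,z):
    c=blob(m,win); p,r=cv2.minEnclosingCircle(c); w=W(p,z); d=2000*np.linalg.norm(W((p[0]+r,p[1]),z)-w)
    print(n,np.round(w,3),"diam mm",round(d),"px",np.round(p,1)); return w
def rect(n,m,win,z):
    r=cv2.minAreaRect(blob(m,win)); b=np.array([W(q,z) for q in cv2.boxPoints(r)]); ctr=b.mean(0)
    e=b[1]-b[0]; e2=b[2]-b[1]; print(n,np.round(ctr,3),"sides",np.round([np.linalg.norm(e)*1e3,np.linalg.norm(e2)*1e3]),"ang",np.round(np.degrees([np.arctan2(e[1],e[0]),np.arctan2(e2[1],e2[0])]),1))
circ("jar",(S<50)&(V>110)&(V<160),(370,-10,430,48),.062)
circ("reamer",V<75,(360,130,425,190),.047)
rect("mould",(S<45),(285,230,350,295),.06)
circ("blockcup",(S>112)&(H<16),(440,236,500,290),.046)
c=blob((S>112)&(H<16),(440,180,510,232)); r=cv2.fitLine(c,cv2.DIST_L2,0,.01,.01).ravel()
a=W(r[2:],.034);b=W(r[2:]-10*r[:2]*np.sign(r[1]),.034);d=b-a; print("handle",np.round(a,3),"ang",np.degrees(np.arctan2(d[1],d[0])))
circ("stamp foot",(H>=15)&(S>125),(510,35,570,90),.012)
print("stamp top",W((90+544/2.424,110+49/2.429),.08), "foot",W((90+537/2.424,110+64/2.429),.012))
t=((H>=13)&(S>92)&((V>200)|(H>=13)&(S>98)&(V>110)))
rect("big",t,(570,125,775,322),.015)
rect("small",(H>=15)&(S>80)&(V>170)|(H>=14)&(S>95),(35,180,220,295),.015)
E
python3 meas.py
```

```text
jar [ 0.695 -0.009  0.062] diam mm 51 px [254.5 120.7]
reamer [0.554 0.001 0.047] diam mm 44 px [251.  175.2]
mould [0.441 0.079 0.06 ] sides [47. 49.] ang [ -4.8 -95.2]
blockcup [ 0.444 -0.081  0.046] diam mm 56 px [282.8 216.9]
handle [ 0.496 -0.096  0.034] ang -18.30832842150366
stamp foot [ 0.662 -0.162  0.012] diam mm 37 px [310.7 136.5]
stamp top [ 0.66595804 -0.16338679  0.08      ] foot [ 0.66238844 -0.1641307   0.012     ]
big [ 0.482 -0.311  0.015] sides [168. 181.] ang [ -12.9 -102.2]
small [0.473 0.294 0.015] sides [176.  92.] ang [ -87.7 -177. ]
```

```bash
cat >> h.py <<'E'
def Rz(a,p): a=np.radians(a); return np.array([p[0]*np.cos(a)-p[1]*np.sin(a),p[0]*np.sin(a)+p[1]*np.cos(a)])
BIG=(np.array([.482,-.311]),-11.5); SM=(np.array([.473,.294]),2.5)
def ori(yaw): return [180,0,yaw+180]
def pick(xy,yaw,z,up=.24):
    robot.move_pose([*xy,up],ori(yaw)); robot.line_to([*xy,z],vel=.12); robot.set_gripper(0)
    w=robot.observe()["gripper_width"]; robot.line_to([*xy,up],vel=.15)
    o=robot.observe(); print("grip",w,"after lift",o["gripper_width"],"F",np.round(o["ft_force"],1),"t",o["time"])
    return o["gripper_width"]
def place(tray,p,z,rel,up=.24):
    xy=tray[0]+Rz(tray[1],p); robot.move_pose([*xy,up],ori(tray[1]))
    robot.line_to([*xy,z+.02],vel=.15); hit=robot.line_to([*xy,z+.006],vel=.04,guard=12); print("hit",hit,robot.observe()["tool_pos"])
    robot.set_gripper(rel); robot.line_to([*xy,up],vel=.15); robot.set_gripper(.085); print("t",robot.observe()["time"])
E
python3 - <<'E'
from h import *
print([robot.ik([x,y,z],ori(0)) is not None for x,y in((.695,-.009),(.662,-.163),(.444,-.081),(.434,-.347),(.471,.337)) for z in(.09,.24)])
w=pick((.444,-.081),-16.5,.088)
if w>.03: place(BIG,(-.027,.040),.088,.066)
robot.move_pose([.60,-.0,.3],ori(0))
im=robot.grab_frame("top"); cv2.imwrite("pics/top1.png",im); cv2.imwrite("pics/t1c.png",cv2.resize(im[110:250,90:420],(800,340),interpolation=cv2.INTER_CUBIC))
E
```

```text
[True, True, True, True, True, True, True, True, True, True]
grip 0.0489142987796391 after lift 0.04951984252020277 F [ 0.5  0.4 -2. ] t 4.95
hit True [ 0.46358308 -0.26652837  0.09397604]
t 8.925
```

View pics/t1c.png

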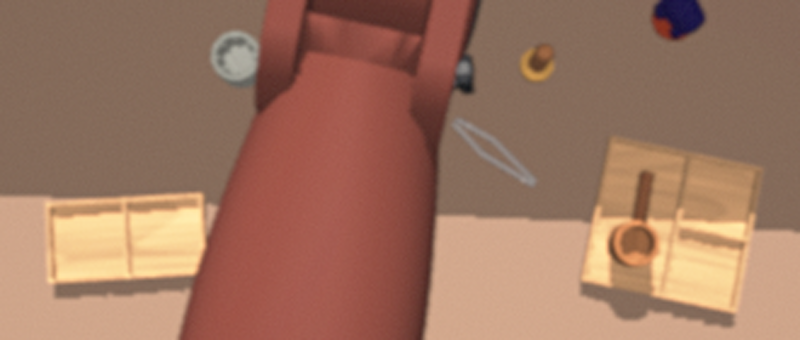

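The block sits in the long bay with its cup at crop (635,243) and its handle running along the bay. Now the other four.

```bash
python3 - <<'E'
from h import *
def do(n,xy,yaw,z,tray,p,rel,wmin):
    print(n); w=pick(xy,yaw,z)
    if w<wmin: raise SystemExit("grasp failed "+n)
    place(tray,p,z,rel)
do("reamer",(.554,.001),0,.090,SM,(0,.043),.060,.03)
do("mould",(.441,.079),-5,.092,SM,(0,-.043),.062,.03)
do("stamp",(.664,-.163),-11.5,.106,BIG,(.040,-.045),.045,.012)
do("jar",(.693,-.009),0,.092,BIG,(-.040,-.045),.062,.03)
robot.move_pose([.40,0,.35],ori(0))
for n in("top","scene"):
    im=robot.grab_frame(n); cv2.imwrite(f"pics/{n}2.png",im)
    im=im[110:250,90:420] if n=="top" else im[120:290,80:420]
    cv2.imwrite(f"pics/{n}2c.png",cv2.resize(im,(800,800*im.shape[0]//im.shape[1]),interpolation=cv2.INTER_CUBIC))
E
```

```text
reamer
grip 0.042234901047879345 after lift 0.04262876108567713 F [-0.1 -0.4 -2.6] t 13.5583
hit True [0.47116831 0.33699339 0.09572845]
t 18.0833
mould
grip 0.04516411970368127 after lift 0.04560086303559397 F [ 0.3  0.3 -4. ] t 22.0667
hit True [0.4750303  0.25110081 0.09757451]
t 25.9833
stamp
grip 0.02063295948102787 after lift 0.02060164554962228 F [-1.2 -0.1 -2.2] t 30.5583
hit False [ 0.51211329 -0.36297362  0.11179079]
t 34.7833
jar
grip 0.045008454083012246 after lift 0.04499011316002313 F [ 0.3 -0.7 -3. ] t 39.225
hit True [ 0.43383582 -0.34719266  0.09773171]
t 43.9583
```

View pics/top2c.png

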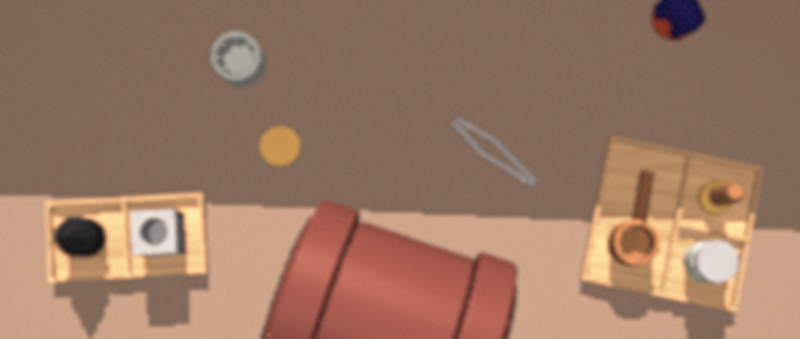

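View pics/scene2c.png

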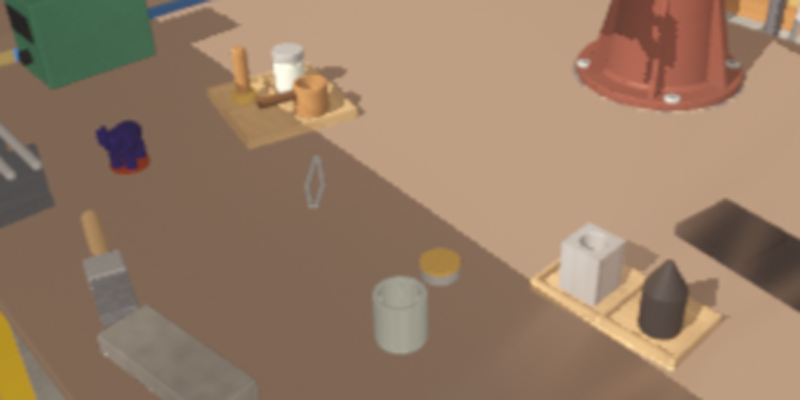

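All five stand upright in their bays. The stamp foot is at crop (717,198), jar lid (716,262), mould (155,232) and reamer (80,237). The optic (237,57) and elephant (677,18) haven't moved. One numeric check in the tray frames, then hand in.

```bash
python3 - <<'E'
from h import *
C=cal("top"); ok=True
for n,T,u,v,z,t,lim in(("block",BIG,635,243,.051,(0,.04),(.058,.022)),("stamp",BIG,717,198,.017,(.04,-.045),(.021,.021)),("jar",BIG,716,262,.067,(-.04,-.045),(.021,.021)),("mould",SM,155,232,.065,(0,-.043),(.021,.021)),("reamer",SM,80,237,.04,(0,.043),(.021,.021))):
    e=Rz(-T[1],ray(C,90+u/2.424,110+v/2.429,z)[:2]-T[0])-t; g=bool((abs(e)<.8*np.array(lim)).all()); ok&=g; print(n,np.round(e,3),g)
if ok: print(robot.job_done(), robot.observe()["time"])
E
```

```text
block [-0.031  0.004] True
stamp [-0.002  0.001] True
jar [0.004 0.003] True
mould [ 0. -0.] True
reamer [ 0. -0.] True
the job is handed in; nothing more can be done
the job is handed in; nothing more can be done
```

Both kits are in their trays and the job is handed in: the last pictures showed all five pieces upright in their bays and measured within tolerance, with the round mould and elephant unmoved, at about 44 s on the clock after the last placing; I saw no verdict from the judge.

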